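Pack the snowman's glue gap with the spacer that fits and close the keeper

TASK

A wooden snowman is being glued up on its board. Find the thickest wooden spacer that slides all the way down into the gap between the snowman's foot and the foot bar without being forced, and leave it standing there, along the gap and midway along it; then swing the keeper arm fully closed over the spacer. The spacers you do not use must end up in the tray, and the paint jar, brush cup and glue bottle are to be left alone.

Things in the scene. Friction and masses are not known exactly. Their poses are not given: they have to be found in the camera images.
- jig: fixed plywood gluing board, 240 (its x) by 290 (its y, -60 to 230) by 12 mm, with a dark foot bar along x: x -55 to 55, y -35 to 0, top 40 mm above the table. Origin on the table under the middle of the bar's gap face; the gap lies on its +y side and runs along x; gap floor = board top, z 12 mm. The keeper's post (20 mm across) stands at x 80, y 9 mm.
- figure_foot (a point): middle of the straight foot edge of the wooden snowman (110 mm wide, 188 long, 28 thick, lying fixed on the board, foot edge parallel to the bar, hat towards jig +y, top 40 mm above the table); point 26 mm above the table. Its y in the jig's frame is the gap width, 13.5 to 24.5 mm, differing each time. Upper edges of the gap are rounded, 5 mm radius.
- spacer_thin: thinnest spacer: plain wooden block, 100 mm long (its x), 12 mm thick (its y), 72 mm high (its z); origin at the centre of its underside. Starts loose, standing upright on its long narrow underside in the tray.
- spacer_middle: middle spacer: plain wooden block, 100 mm long (its x), 16 mm thick (its y), 72 mm high (its z); origin at the centre of its underside. Starts loose, standing upright on its long narrow underside in the tray.
- spacer_thick: thickest spacer: plain wooden block, 100 mm long (its x), 20 mm thick (its y), 72 mm high (its z); origin at the centre of its underside. Starts loose, standing upright on its long narrow underside in the tray.
- tray: shallow open grey plastic tray, 150 mm (its x) by 260 mm (its y) by 20 mm high, walls and floor 5 mm, fixed. Origin at the centre of its underside. The three spacers stand across it in any order, about 75 mm apart along its y and roughly along its x.
- keeper (a joint): level swing (rad) of a flat dark wooden arm on the jig's post. 0 = closed, at its stop, arm along jig -x over the gap; grows towards jig +y: knob at jig x = 80 - 85 cos q, y = 9 + 85 sin q mm. Starts at 1.35 to 1.8, stays where left, friction 0.06 N m. Arm 24 mm wide, 100 mm long, underside 90, top 102 mm above the table: passes 6 mm over a fully seated spacer.
- keeper_knob (a point): on the upright round wooden knob of the keeper arm, 85 mm from the pivot; knob 22 mm across, from 102 to 138 mm above the table; the point is on its axis, 120 mm above the table.
- paint_jar: bystander: closed glass paint jar, 60 mm across, 75 mm high; origin at its underside.
- brush_cup: bystander: white cup with brushes, 76 mm across, about 200 mm high with the brushes; origin at its underside.
- glue_bottle: bystander: white glue bottle, 56 mm across, 130 mm high; origin at its underside.
- figure: the wooden snowman itself (see figure_foot): origin on the board at the middle of its foot edge, 14 mm straight below that point; its y points from foot to hat.

How it is judged:
On the way, in this order (a step that is already met when the one before it is completed fails the run):
1. the thickest spacer that fits stands fully down in the gap (((x of spacer_thin in the frame of jig between -0.025 and 0.025 m and y of spacer_thin in the frame of jig between 0 and 0.025 m and z of spacer_thin in the frame of jig between 0.008 and 0.0165 m and angle between the x axis of spacer_thin and the x axis of jig, either way round below 0.2 rad and angle between spacer_thin's own z axis and vertical below 0.25 rad and y of figure_foot in the frame of jig below 0.0175 m) or (x of spacer_middle in the frame of jig between -0.025 and 0.025 m and y of spacer_middle in the frame of jig between 0 and 0.025 m and z of spacer_middle in the frame of jig between 0.008 and 0.0165 m and angle between the x axis of spacer_middle and the x axis of jig, either way round below 0.2 rad and angle between spacer_middle's own z axis and vertical below 0.25 rad and y of figure_foot in the frame of jig below 0.0215 m) or (x of spacer_thick in the frame of jig between -0.025 and 0.025 m and y of spacer_thick in the frame of jig between 0 and 0.025 m and z of spacer_thick in the frame of jig between 0.008 and 0.0165 m and angle between the x axis of spacer_thick and the x axis of jig, either way round below 0.2 rad and angle between spacer_thick's own z axis and vertical below 0.25 rad and y of figure_foot in the frame of jig below 0.0255 m))), for 0.2 s.
2. then the keeper is closed over it (value of joint keeper below 0.12 rad), for 0.2 s.
At the end, for the whole second after the job is handed in: One spacer is fully down in the gap (within 4.5 mm of its floor, 25 mm of its middle, turned < 0.2 rad, leaning < 0.25 rad) with under 5.5 mm of play; the other two are in the tray; all at rest; keeper closed within 0.12 rad (((x of spacer_thin in the frame of jig between -0.025 and 0.025 m and y of spacer_thin in the frame of jig between 0 and 0.025 m and z of spacer_thin in the frame of jig between 0.008 and 0.0165 m and angle between the x axis of spacer_thin and the x axis of jig, either way round below 0.2 rad and angle between spacer_thin's own z axis and vertical below 0.25 rad and y of figure_foot in the frame of jig below 0.0175 m and linear speed of each of spacer_thin, spacer_middle, spacer_thick below 0.02 m/s and x of spacer_middle in the frame of tray between -0.075 and 0.075 m and y of spacer_middle in the frame of tray between -0.13 and 0.13 m and z of each of spacer_middle, spacer_thick in the frame of tray below 0.06 m and x of spacer_thick in the frame of tray between -0.075 and 0.075 m and y of spacer_thick in the frame of tray between -0.13 and 0.13 m) or (x of spacer_middle in the frame of jig between -0.025 and 0.025 m and y of spacer_middle in the frame of jig between 0 and 0.025 m and z of spacer_middle in the frame of jig between 0.008 and 0.0165 m and angle between the x axis of spacer_middle and the x axis of jig, either way round below 0.2 rad and angle between spacer_middle's own z axis and vertical below 0.25 rad and y of figure_foot in the frame of jig below 0.0215 m and linear speed of each of spacer_middle, spacer_thin, spacer_thick below 0.02 m/s and x of spacer_thin in the frame of tray between -0.075 and 0.075 m and y of spacer_thin in the frame of tray between -0.13 and 0.13 m and z of each of spacer_thin, spacer_thick in the frame of tray below 0.06 m and x of spacer_thick in the frame of tray between -0.075 and 0.075 m and y of spacer_thick in the frame of tray between -0.13 and 0.13 m) or (x of spacer_thick in the frame of jig between -0.025 and 0.025 m and y of spacer_thick in the frame of jig between 0 and 0.025 m and z of spacer_thick in the frame of jig between 0.008 and 0.0165 m and angle between the x axis of spacer_thick and the x axis of jig, either way round below 0.2 rad and angle between spacer_thick's own z axis and vertical below 0.25 rad and y of figure_foot in the frame of jig below 0.0255 m and linear speed of each of spacer_thick, spacer_thin, spacer_middle below 0.02 m/s and x of spacer_thin in the frame of tray between -0.075 and 0.075 m and y of spacer_thin in the frame of tray between -0.13 and 0.13 m and z of each of spacer_thin, spacer_middle in the frame of tray below 0.06 m and x of spacer_middle in the frame of tray between -0.075 and 0.075 m and y of spacer_middle in the frame of tray between -0.13 and 0.13 m)) and value of joint keeper below 0.12 rad); the robot touches nothing.
It fails at once if a spacer is forced: pressed with more than 80 N on the edges or sides of the gap while not down on the gap's floor ((contact force between spacer_thin and jig above 80 N and z of spacer_thin in the frame of jig above 0.0165 m) or (contact force between spacer_thin and figure above 80 N and z of spacer_thin in the frame of jig above 0.0165 m) or (contact force between spacer_middle and jig above 80 N and z of spacer_middle in the frame of jig above 0.0165 m) or (contact force between spacer_middle and figure above 80 N and z of spacer_middle in the frame of jig above 0.0165 m) or (contact force between spacer_thick and jig above 80 N and z of spacer_thick in the frame of jig above 0.0165 m) or (contact force between spacer_thick and figure above 80 N and z of spacer_thick in the frame of jig above 0.0165 m)).
It fails at once if a bystander is moved by more than 25 mm or tipped over (distance of any of paint_jar, brush_cup, glue_bottle from where it was at the start of the episode above 0.025 m or angle between any of paint_jar, brush_cup, glue_bottle's own z axis and vertical above 0.4 rad).
It also fails if it takes over 72 s, if anything falls off the work surface, if the arm or the gripper's body presses on something with over 40 N, if the wrist force passes 120 N, or if a joint passes its speed limit or range.

ROBOT

A 6-joint arm with a two-finger parallel gripper is mounted at the origin on the work surface. World frame = base frame: x ahead of the robot, y to its left, z up, the work surface at z = 0. Lengths are in m, angles in rad, forces in N, time in s.
With the tool pointing down it reaches from about 0.35 to 0.85 m from the base axis. Payload 8.1 kg.
Tool frame: the origin (TCP) lies midway between the tips of the shut fingers; the grasp point (between the pads) lies 19 mm behind it; z points along the fingers, y is the line along which they close (so a half turn about z gives the same grasp; the last joint's range is limited). The gripper opens to 93 mm and grips with 3 to 60 N. Pads are 15 mm wide; open, the fingers measure 128 mm over their backs; the gripper's body (75 mm by 188 mm) begins 65 mm behind the grasp point.
Start: joints at [-1.189, 0.13, 1.488, -0, 1.523, -0.085], TCP at [0.27, -0.536, 0.219] pointing down, gripper open.
Joint ranges: [-2.96, 2.96], [-0.89, 2.26], [0.02, 2.5], [-1.34, 4.48], [0, 2.73], [-2.66, 2.66]. Speed limits (rad/s): [2.39, 2.39, 2.79, 3.14, 3.14, 3.14].

INTERFACE

Orientations are given as a rotation vector (axis times angle).
In Python, from plant import read_state, read_camera, camera_model, close_job gives the robot as it stands. The module is installed in compiled form; this text tells all that it offers.
- The arm moves only by the tool carry_out, never from a script. Its argument "moves" is a list of rows, each an object of numbers: "jaw": the finger opening in m, from 0 to 0.093; "dx", "dy", "dz": the shift along the tool's x, y, z in m; "yaw": the turn about the tool's z in rad. In form: [{"jaw": .., "dx": .., "dy": .., "dz": .., "yaw": ..}, ...]. A call has 1 to 8 rows; each row shifts and turns the commanded pose from where the row before left it, along the tool's axes as they then stand; what a row does not reach is not made up. A row lasts 1/8 s, in which the tool goes at most 62.5 mm and 10.7 degrees, less where a joint would pass 70% of its speed; a pose out of reach is approached as far as the arm can. A call is refused whole if a number of a shift passes 0.0625 or a number of a turn 0.188, either way. A call with a gripper value outside its range is refused whole. The fingers move at their own pace and stop on an object; "grip_force" is the grip in N (left out, the last holds). Time passes only in rows, so rows that do not move let the fingers close. It gives the time, the measured TCP pose, the force, the opening and the grip force at its end, in the units of the state.
- read_state(): the state, without advancing time (a new reading comes with each control period).
- read_camera(name): name is "side" or "top"; returns the picture (400x640x3 uint8, red, green, blue); there is no depth.
- camera_model(name): a dict with "camera_matrix" (3x3 intrinsics, pixels), "view" (4x4, takes a point from world to camera coordinates). Camera axes: x right, y up, looking along -z (the intrinsics and any distortion apply to the point x, -y, -z); pixel columns grow to the right and rows downward; lengths in m; the calibration is good to about 2 mm. A picture is of the moment at which its call begins. camera_model takes no time and is no camera call.
- close_job(): hands the job in; it is judged then, once.
The state is a dict: "t": time; "q": joint angles; "dq": joint speeds; "joint_torque": joint torques, N m; "tool_pos": TCP position; "orientation": TCP orientation; "force": force on the tool from outside, world axes, zero at the start; "wrist_torque": the same for the moment, N m; "opening": finger opening in m; "gripper_force": force on a finger pad.
Only numpy, scipy, OpenCV 4.12 (cv2) and the standard library are available. Lean on these libraries where they do the work, as an engineer would, in place of code of your own. Each camera call takes 0.05 s, during which the arm holds its last target. There are 200 camera calls.

## Working session

There is one attempt and no reset: what is moved stays moved. The work goes in short steps, Python scripts to look and compute and a tool call to move; the robot and the scene stay as the last step left them, time stands still between calls to the robot, and variables do not carry over. Pictures are saved under pics/ and viewed, at most 10 in all, crops included, and the job is handed in when it is done.

Besides the shell and the picture viewer there is one more tool, called after "Call:" as name(argument=value, ...), one argument or row to a line, values as JSON. carry_out: Moves the arm, as the interface text tells. Its arguments: {"type":"object","properties":{"moves":{"type":"array","items":{"type":"object","properties":{"jaw":{"type":"number"},"dx":{"type":"number"},"dy":{"type":"number"},"dz":{"type":"number"},"yaw":{"type":"number"}}}},"grip_force":{"type":"number"}},"required":["moves"]}

```bash
mkdir -p pics
cat > h.py <<'E'
import numpy as np,cv2
from plant import *
def save(n,f):
    im=read_camera(n); cv2.imwrite('pics/'+f,im[:,:,::-1]); return im
def ray(n,u,v):
    m=camera_model(n);K=np.array(m['camera_matrix']);V=np.array(m['view'])
    p=np.linalg.solve(K,[u,v,1.]);d=V[:3,:3].T@np.array([p[0],-p[1],-p[2]])
    return -V[:3,:3].T@V[:3,3],d
def at(n,u,v,z):
    o,d=ray(n,u,v);return o+d*(z-o[2])/d[2]
def pix(n,P):
    m=camera_model(n);K=np.array(m['camera_matrix']);V=np.array(m['view'])
    c=V[:3,:3]@np.array(P)+V[:3,3];p=K@[c[0],-c[1],-c[2]];return p[:2]/p[2]
E
python3 - <<'E'
from h import *
for n in('top','side'):
    save(n,n+'0.png');m=camera_model(n);print(m)
s=read_state();print(s)
E
```

```text
{'camera_matrix': array([[460.07175806,   0.        , 317.62833038],
       [  0.        , 460.07175806, 203.53201709],
       [  0.        ,   0.        ,   1.        ]]), 'view': array([[-0.02411465, -0.99965743, -0.01017423,  0.08523383],
       [ 0.99721254, -0.02477199,  0.07038111, -0.5176157 ],
       [-0.07060904, -0.00844866,  0.99746829, -1.47866175],
       [ 0.        ,  0.        ,  0.        ,  1.        ]])}
{'camera_matrix': array([[374.66722443,   0.        , 315.35783612],
       [  0.        , 374.66722443, 200.44725516],
       [  0.        ,   0.        ,   1.        ]]), 'view': array([[-0.97830978, -0.20692692, -0.00955112,  0.5298977 ],
       [ 0.15074444, -0.7427993 ,  0.65232302, -0.09765872],
       [-0.14207776,  0.63673421,  0.7578809 , -1.28146007],
       [ 0.        ,  0.        ,  0.        ,  1.        ]])}
{'t': 0.1, 'q': array([-1.18933655e+00,  1.31065127e-01,  1.48912400e+00,  1.79953388e-06,
        1.52299934e+00, -8.54098250e-02]), 'dq': array([ 0.00019479, -0.00055227, -0.00315163,  0.00035984,  0.00148172,
       -0.00025322]), 'joint_torque': array([ 7.89116893e-04, -5.61343074e+01, -4.93092942e+01,  7.70105445e-02,
        2.92280334e-02, -1.95951850e-05]), 'tool_pos': array([ 0.26988789, -0.53532437,  0.21773006]), 'orientation': array([-3.05484930e+00, -7.26349550e-01,  3.66724964e-04]), 'force': array([ 0.11352749, -0.44136929, -1.26227075]), 'wrist_torque': array([-0.01122843,  0.04233644,  0.05394373]), 'gripper_force': 0.0, 'opening': 0.09295292468542647}
```

View pics/top0.png

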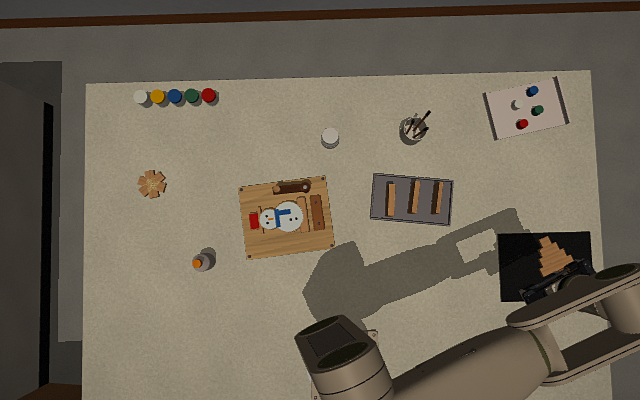

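View pics/side0.png

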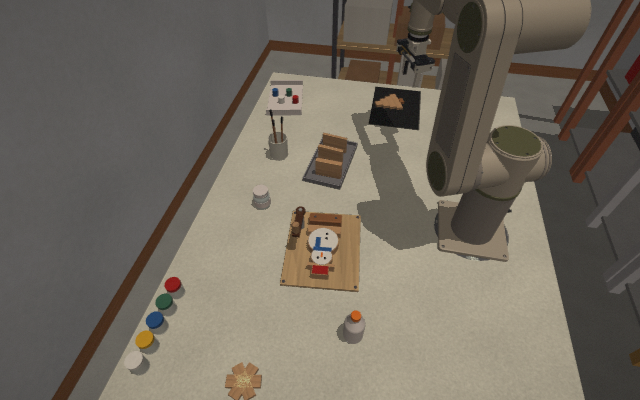

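The top view shows the jig at about (286,217), with the hat to the left and the foot bar at (317,212). The tray is at (411,199), with spacers at u≈391, 414 and 438. The side view shows the same layout. Next I'll enlarge both areas.

Run:
```python
from h import *
a=cv2.imread('pics/top0.png');
c=cv2.resize(a[165:265,230:340],None,fx=5,fy=5,interpolation=cv2.INTER_CUBIC)
cv2.imwrite('pics/cj.png',c)
c=cv2.resize(a[165:235,360:465],None,fx=6,fy=6,interpolation=cv2.INTER_CUBIC)
cv2.imwrite('pics/ct.png',c)
```

```text
(no output)
```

View pics/cj.png

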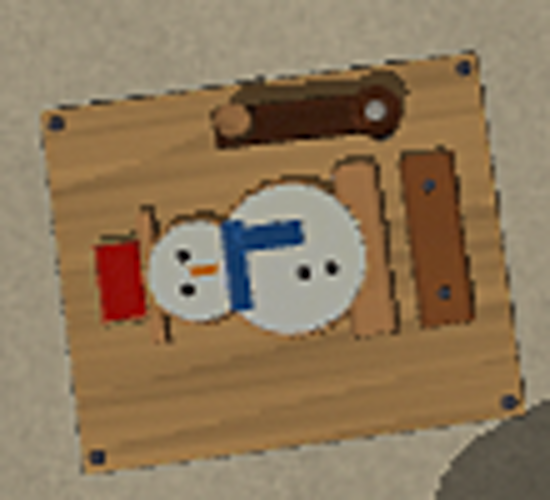

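View pics/ct.png

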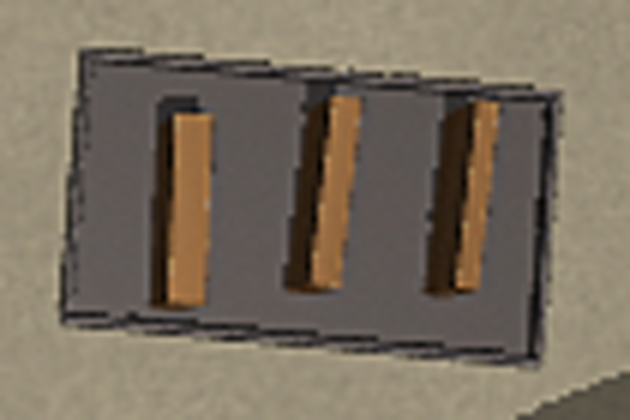

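The jig crop shows the bar's gap face running from (402,152) to (420,327) in crop pixels and the foot edge from (378,158) to (397,332). That makes the gap about 5 px, or roughly 15 mm. The tray crop shows the spacers left to right as thick, middle and thin.

```bash
cat >> h.py <<'E'
def jigpose(a):
    # corners from board crop
    c=np.array([(44,112),(476,52),(523,405),(84,472)])/5+[230,165]
    P=np.array([at('top',u,v,.012) for u,v in c])
    L=np.array([(120,230),(120,-60),(-120,-60),(-120,230)])/1000
    A=P[:,:2];m=A.mean(0);l=L.mean(0);H=(L-l).T@(A-m);th=np.arctan2(H[0,1]-H[1,0],H[0,0]+H[1,1])
    R=np.array([[np.cos(th),-np.sin(th)],[np.sin(th),np.cos(th)]]);t=m-R@l
    return R,t,th,A-(L@R.T+t)
E
python3 - <<'E'
from h import *
a=cv2.imread('pics/top0.png')
R,t,th,res=jigpose(a);print('jig',t,th,res*1000)
print('cam',ray('top',0,0)[0],ray('side',0,0)[0])
for c in [(402,152),(455,148),(473,320),(420,327),(378,158),(397,332),(345,160),(362,335)]:
    p=at('top',c[0]/5+230,c[1]/5+165,.04)[:2];print('barfoot',((p-t)@R*1000).round(1))
for c,z in [((232,118),.138),((375,110),.105)]:
    p=at('top',c[0]/5+230,c[1]/5+165,z)[:2];print('knob/post',p,((p-t)@R*1000).round(1))
# profile across gap at z=40
ys=np.arange(-45,60,1.)
prof=[]
for x in np.arange(-40,41,2):
    uv=np.array([pix('top',[*(R@[x/1000,y/1000]+t),.04]) for y in ys],np.float32)
    prof.append(cv2.remap(a,uv[:,0].reshape(1,-1),uv[:,1].reshape(1,-1),cv2.INTER_LINEAR)[0])
pr=np.mean(prof,0)
for y,p in zip(ys,pr): print(int(y),p.round().astype(int),end=' | ')
print()
hsv=cv2.cvtColor(a,cv2.COLOR_BGR2HSV)
m=((hsv[:,:,1]>90)&(hsv[:,:,2]>95)&(hsv[:,:,0]<25)).astype(np.uint8)
m[:, :365]=0;m[:,460:]=0;m[:170]=0;m[235:]=0
for c in cv2.findContours(m,0,2)[0]:
    if len(c)<15: continue
    r=cv2.minAreaRect(c);b=np.array([at('top',*q,.077)[:2] for q in cv2.boxPoints(r)])
    e=[b[1]-b[0],b[2]-b[1]];e=sorted(e,key=np.linalg.norm)
    print('sp',r,b.mean(0),[np.linalg.norm(x) for x in e],np.arctan2(e[1][1],e[1][0]))
for c in [(80,50),(562,92),(540,365),(62,325)]: print('tray',at('top',c[0]/6+360,c[1]/6+165,.02))
for n,q,z in [('jar',(330,134),.075),('glue',(197,264),.13),('cup',(412,129),.1)]: print(n,at('top',*q,z))
E
```

```text
jig [0.48855443 0.0913552 ] 0.1129247197515528 [[-2.34943991 -3.37190695]
 [-2.59729998  0.25507291]
 [ 4.38570282  2.62634586]
 [ 0.56103707  0.49048818]]
cam [0.41382137 0.05988955 1.51221576] [0.35105864 0.85305874 1.03996026]
barfoot [56.3 -2.8]
barfoot [ 54.2 -36.9]
barfoot [-56.7 -33.1]
barfoot [-56.5   1. ]
barfoot [54.6 13. ]
barfoot [-57.7  16. ]
barfoot [56.2 34.2]
barfoot [-56.5  38.5]
knob/post [0.55913239 0.19426983] [81.7 94.3]
knob/post [0.56534947 0.1094033 ] [78.3  9.3]Traceback (most recent call last):
  File "<stdin>", line 13, in <module>
  File "h.py", line 12, in pix
    m=camera_model(n);K=np.array(m['camera_matrix']);V=np.array(m['view'])
ValueError: time passes only in moves, steps and waits
```

```bash
sed -i 's/m=camera_model(n);K/m=cm(n);K/' h.py
cat >> h.py <<'E'
import os,pickle
def cm(n):
    f=n+'.pkl'
    if not os.path.exists(f): pickle.dump(camera_model(n),open(f,'wb'))
    return pickle.load(open(f,'rb'))
E
cat > m.py <<'E'
from h import *
cm('top');cm('side')
a=cv2.imread('pics/top0.png')
R,t,th,res=jigpose(a)
g=a.astype(float)
ys=np.arange(-50,60,.5);xs=np.arange(-46,47,2.)
S=[]
for x in xs:
    uv=np.array([pix('top',[*(R@[x/1000,y/1000]+t),.04]) for y in ys],np.float32)
    S.append(cv2.remap(a,uv[:,0].reshape(1,-1),uv[:,1].reshape(1,-1),cv2.INTER_LINEAR)[0])
S=np.array(S).astype(float)
sh=0.03 # shear following the bar
al=np.array([[np.interp(ys,ys+sh*x,S[i,:,c]) for c in range(3)] for i,x in enumerate(xs)]).mean(0).T
for y,p in list(zip(ys,al))[::3]: print(y,p.round().astype(int),end='|')
print()
# per-x edge: red channel crossing between bar (dark) and bright
E=[]
for i,x in enumerate(xs):
    r=S[i,:,1]; k=np.where((ys>-12)&(ys<10))[0]; d=np.gradient(r)
    k2=np.where((ys>-50)&(ys<-25))[0]
    E.append((x,ys[k][np.argmax(d[k])],ys[k2][np.argmin(d[k2])]))
E=np.array(E)
print(np.polyfit(E[:,0],E[:,1],1),np.polyfit(E[:,0],E[:,2],1))
hsv=cv2.cvtColor(a,cv2.COLOR_BGR2HSV)
m=((hsv[:,:,1]>90)&(hsv[:,:,2]>95)&(hsv[:,:,0]<25)).astype(np.uint8)
b=m.copy();b[:,:235]=0;b[:,340:]=0;b[:170]=0;b[263:]=0
c=max(cv2.findContours(b,0,2)[0],key=len);r=cv2.minAreaRect(c);print('board',r,cv2.boxPoints(r))
q=np.array([at('top',*p,.012)[:2] for p in cv2.boxPoints(r)]);print(q)
m[:, :365]=0;m[:,460:]=0;m[:170]=0;m[235:]=0
for c in cv2.findContours(m,0,2)[0]:
    if len(c)<15: continue
    r=cv2.minAreaRect(c);b=np.array([at('top',*q,.077)[:2] for q in cv2.boxPoints(r)])
    e=[b[1]-b[0],b[2]-b[1]];e=sorted(e,key=np.linalg.norm)
    print('sp',r,b.mean(0),[np.linalg.norm(x) for x in e],np.arctan2(e[1][1],e[1][0]))
for c in [(80,50),(562,92),(540,365),(62,325)]: print('tray',at('top',c[0]/6+360,c[1]/6+165,.02))
for n,q,z in [('jar',(330,134),.075),('glue',(197,264),.13),('cup',(412,129),.1)]: print(n,at('top',*q,z))
E
python3 m.py
```

```text
-50.0 [ 68 112 147]|-48.5 [ 69 112 146]|-47.0 [ 69 112 146]|-45.5 [ 69 112 146]|-44.0 [ 68 112 146]|-42.5 [ 69 112 146]|-41.0 [ 69 113 147]|-39.5 [ 70 114 148]|-38.0 [ 70 113 147]|-36.5 [ 65 106 138]|-35.0 [ 54  88 117]|-33.5 [38 67 95]|-32.0 [27 53 87]|-30.5 [25 53 95]|-29.0 [ 29  60 107]|-27.5 [ 31  65 113]|-26.0 [ 32  66 114]|-24.5 [ 32  66 114]|-23.0 [ 32  65 113]|-21.5 [ 32  65 111]|-20.0 [ 33  64 108]|-18.5 [ 34  62 104]|-17.0 [ 35  62 103]|-15.5 [ 35  63 103]|-14.0 [ 35  63 104]|-12.5 [ 33  64 107]|-11.0 [ 32  65 110]|-9.5 [ 32  65 112]|-8.0 [ 32  65 113]|-6.5 [ 31  65 113]|-5.0 [ 31  64 112]|-3.5 [ 30  62 110]|-2.0 [ 30  61 105]|-0.5 [ 32  62 102]|1.0 [ 41  72 107]|2.5 [ 54  90 122]|4.0 [ 66 108 140]|5.5 [ 71 115 149]|7.0 [ 71 115 150]|8.5 [ 70 114 149]|10.0 [ 70 114 148]|11.5 [ 68 111 145]|13.0 [ 61 100 130]|14.5 [ 48  79 104]|16.0 [39 64 88]|17.5 [42 70 99]|19.0 [ 52  87 123]|20.5 [ 61 100 141]|22.0 [ 65 106 150]|23.5 [ 66 108 153]|25.0 [ 66 108 153]|26.5 [ 65 107 152]|28.0 [ 66 107 151]|29.5 [ 70 110 152]|31.0 [ 79 116 153]|32.5 [ 93 125 155]|34.0 [102 132 156]|35.5 [107 1
[... 700 characters left out ...]
7.01364135742188), (3.738919734954834, 30.49556541442871), 6.709837436676025) [ 0.52650176 -0.30767165] [np.float64(0.011646200518829303), np.float64(0.0957532783538469)] -0.1585023746255718
sp ((415.4385070800781, 196.49232482910156), (4.961389541625977, 31.628856658935547), 7.125016689300537) [ 0.52998565 -0.23399079] [np.float64(0.015477854371981337), np.float64(0.09934495545879392)] -0.16210326332041847
tray [ 0.6136861 -0.1115585  0.02     ]
tray [ 0.58410209 -0.37177453  0.02      ]
tray [ 0.43661375 -0.35333083  0.02      ]
tray [ 0.46444236 -0.09697319  0.02      ]
jar [0.73511819 0.02760043 0.075     ]
glue [0.33929908 0.43682607 0.13      ]
cup [ 0.73854029 -0.22682284  0.1       ]
```

```bash
cat >> h.py <<'E'
from scipy.spatial.transform import Rotation as Ro
def plan(P,psi,n,step=.001):
    s=read_state();R=Ro.from_rotvec(s['orientation']).as_matrix();p=s['tool_pos'];a=np.arctan2(R[1,0],R[0,0])
    d=(psi-a+np.pi)%(2*np.pi)-np.pi
    print('at',p.round(4),'xang',round(a,4),'tilt',R[2,2].round(5),'F',s['force'].round(1),'op',s['opening'],'t',s['t'])
    q=np.array(p,float);P=np.array(P)
    for i in range(n):
        dq=q+(P-q)/(n-i)-q
        M=np.array([[np.cos(a),np.sin(a),0],[np.sin(a),-np.cos(a),0],[0,0,-1]])
        l=(np.round(M.T@dq/step)*step); w=np.round(-d/(n-i),3)
        print('dx %.4f dy %.4f dz %.4f yaw %.3f'%(*l,w)); q=q+M@l; a-=w; d+=w
E
python3 - <<'E'
from h import *
R=Ro.from_rotvec(read_state()['orientation']).as_matrix();print(R.round(3))
plan([.5265,-.3077,.13],-.16,8)
E
```

```text
[[ 0.893  0.45  -0.001]
 [ 0.45  -0.893  0.001]
 [ 0.    -0.002 -1.   ]]
at [ 0.2699 -0.5353  0.2177] xang 0.4669 tilt -1.0 F [ 0.1 -0.4 -1.3] op 0.09295292468542647 t 0.1
dx 0.0410 dy -0.0110 dz 0.0110 yaw 0.078
dx 0.0410 dy -0.0140 dz 0.0110 yaw 0.078
dx 0.0390 dy -0.0170 dz 0.0110 yaw 0.078
dx 0.0380 dy -0.0200 dz 0.0110 yaw 0.079
dx 0.0360 dy -0.0230 dz 0.0110 yaw 0.078
dx 0.0340 dy -0.0260 dz 0.0110 yaw 0.079
dx 0.0320 dy -0.0290 dz 0.0110 yaw 0.078
dx 0.0300 dy -0.0310 dz 0.0110 yaw 0.079
```

Call:
carry_out(
  moves=[
    {"jaw":0.05,"dx":0.041,"dy":-0.011,"dz":0.011,"yaw":0.078},
    {"jaw":0.05,"dx":0.041,"dy":-0.014,"dz":0.011,"yaw":0.078},
    {"jaw":0.05,"dx":0.039,"dy":-0.017,"dz":0.011,"yaw":0.078},
    {"jaw":0.05,"dx":0.038,"dy":-0.02,"dz":0.011,"yaw":0.079},
    {"jaw":0.05,"dx":0.036,"dy":-0.023,"dz":0.011,"yaw":0.078},
    {"jaw":0.05,"dx":0.034,"dy":-0.026,"dz":0.011,"yaw":0.079},
    {"jaw":0.05,"dx":0.032,"dy":-0.029,"dz":0.011,"yaw":0.078},
    {"jaw":0.05,"dx":0.03,"dy":-0.031,"dz":0.011,"yaw":0.079},
  ],
  grip_force=25,
)

```text
t: 1.1
tool_pos: [0.5278, -0.3073, 0.1298]
orientation: [-3.131, 0.255, 0.001]
force: [1.0, 0.0, 0.8]
opening: 0.0504
gripper_force: 0.0
```

Run:
```python
from h import *
plan([.5265,-.3077,.046],-.16,4)
```

```text
at [ 0.5278 -0.3073  0.1298] xang -0.1628 tilt -1.0 F [1.  0.  0.8] op 0.05041444528654052 t 1.1
dx -0.0000 dy 0.0000 dz 0.0210 yaw -0.001
dx -0.0000 dy 0.0000 dz 0.0210 yaw -0.001
dx -0.0010 dy 0.0000 dz 0.0210 yaw -0.000
dx -0.0000 dy 0.0010 dz 0.0210 yaw -0.001
```

Call:
carry_out(
  moves=[
    {"jaw":0.05,"dz":0.021},
    {"jaw":0.05,"dz":0.021},
    {"jaw":0.05,"dz":0.021},
    {"jaw":0.05,"dz":0.021},
    {"jaw":0.0},
    {"jaw":0.0},
    {"jaw":0.0},
    {"jaw":0.0},
  ],
)

```text
invalid input at $.moves[0]: expected keys jaw, dx, dy, dz, yaw
```

Run:
```python
from h import *
plan([.5265,-.3077,.2],-.16,4)
save('side','s1.png')
a=cv2.imread('pics/s1.png');cv2.imwrite('pics/s1c.png',cv2.resize(a[100:220,250:410],None,fx=4,fy=4,interpolation=2))
```

```text
at [ 0.5278 -0.3073  0.1298] xang -0.1628 tilt -1.0 F [1.  0.  0.8] op 0.05041444528654052 t 1.1
dx -0.0000 dy 0.0000 dz -0.0180 yaw -0.001
dx -0.0000 dy 0.0000 dz -0.0170 yaw -0.001
dx -0.0010 dy 0.0000 dz -0.0180 yaw -0.000
dx -0.0000 dy 0.0010 dz -0.0170 yaw -0.001
```

View pics/s1c.png

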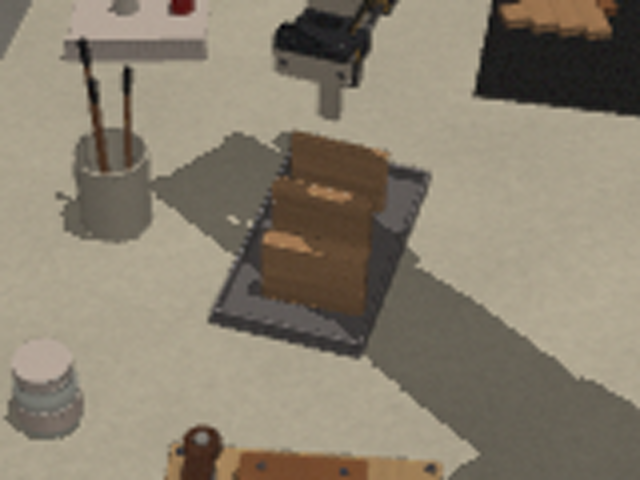

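The move was refused because every row needs all the keys. The picture shows the finger at crop (330,105), above the thin spacer, whose top is at (340,140). I'll send it again with full rows.

Call:
carry_out(
  moves=[
    {"jaw":0.05,"dx":0,"dy":0,"dz":0.021,"yaw":0},
    {"jaw":0.05,"dx":0,"dy":0,"dz":0.021,"yaw":0},
    {"jaw":0.05,"dx":-0.001,"dy":0,"dz":0.021,"yaw":0},
    {"jaw":0.05,"dx":0,"dy":0,"dz":0.021,"yaw":0},
    {"jaw":0,"dx":0,"dy":0,"dz":0,"yaw":0},
    {"jaw":0,"dx":0,"dy":0,"dz":0,"yaw":0},
    {"jaw":0,"dx":0,"dy":0,"dz":0,"yaw":0},
    {"jaw":0,"dx":0,"dy":0,"dz":0,"yaw":0},
  ],
)

```text
t: 2.15
tool_pos: [0.5268, -0.3088, 0.0477]
orientation: [3.131, -0.251, 0.002]
force: [0.5, 0.6, 0.2]
opening: 0.0147
gripper_force: 0.5
```

Run:
```python
from h import *
plan([.5265,-.3077,.2],-.16,4)
```

```text
at [ 0.5268 -0.3088  0.0477] xang -0.1601 tilt -1.0 F [0.5 0.6 0.2] op 0.014726347960199926 t 2.15
dx -0.0000 dy -0.0000 dz -0.0380 yaw -0.000
dx -0.0000 dy -0.0000 dz -0.0380 yaw -0.000
dx -0.0000 dy -0.0010 dz -0.0380 yaw -0.000
dx -0.0000 dy -0.0000 dz -0.0380 yaw -0.000
```

Call:
carry_out(
  moves=[
    {"jaw":0,"dx":0,"dy":0,"dz":0,"yaw":0},
    {"jaw":0,"dx":0,"dy":0,"dz":0,"yaw":0},
    {"jaw":0,"dx":0,"dy":0,"dz":0,"yaw":0},
  ],
)

```text
t: 2.52
tool_pos: [0.5266, -0.3087, 0.0475]
orientation: [3.131, -0.251, 0.002]
force: [-1.3, 1.2, 6.5]
opening: 0.0123
gripper_force: 25.0
```

Run:
```python
from h import *
s=read_state();print(s['opening'],s['gripper_force'],s['tool_pos'])
```

```text
0.012314237235325508 25.000819265842438 [ 0.52664788 -0.30872987  0.04748432]
```

Call:
carry_out(
  moves=[
    {"jaw":0,"dx":0,"dy":0,"dz":-0.03,"yaw":0},
    {"jaw":0,"dx":0,"dy":0,"dz":-0.04,"yaw":0},
    {"jaw":0,"dx":0,"dy":0,"dz":-0.04,"yaw":0},
    {"jaw":0,"dx":0,"dy":0,"dz":-0.04,"yaw":0},
    {"jaw":0,"dx":0,"dy":0,"dz":0,"yaw":0},
  ],
)

```text
t: 3.15
tool_pos: [0.528, -0.3097, 0.2008]
orientation: [3.128, -0.251, 0.009]
force: [0.0, -0.2, -0.9]
opening: 0.0119
gripper_force: 25.0
```

```bash
sed -i 's/^sh=0.03/sh=0.0/' m.py; python3 m.py | head -1 | tr '|' '\n' | sed -n '24,50p'
python3 - <<'E'
from h import *
R,t,th,_=jigpose(None); P=t+R@[-.0007,.008]; print(P,th)
plan([*P,.19],.111,12)
E
```

```text
-15.5 [ 35  62 102]
-14.0 [ 35  63 103]
-12.5 [ 33  64 108]
-11.0 [ 32  65 111]
-9.5 [ 32  65 112]
-8.0 [ 31  66 113]
-6.5 [ 31  65 113]
-5.0 [ 31  64 113]
-3.5 [ 31  63 110]
-2.0 [ 30  60 105]
-0.5 [ 31  61 101]
1.0 [ 40  71 106]
2.5 [ 55  90 122]
4.0 [ 68 109 141]
5.5 [ 72 116 150]
7.0 [ 71 115 149]
8.5 [ 70 114 149]
10.0 [ 70 114 148]
11.5 [ 69 113 147]
13.0 [ 63 102 133]
14.5 [ 47  77 102]
16.0 [36 60 83]
17.5 [41 69 97]
19.0 [ 53  88 125]
20.5 [ 61 101 142]
22.0 [ 66 107 151]
23.5 [ 67 109 154]
[0.48695741 0.09922537] 0.1129247197515528
at [ 0.528  -0.3097  0.2008] xang -0.1602 tilt -0.99998 F [ 0.  -0.2 -0.9] op 0.011945896328653038 t 3.15
dx -0.0090 dy -0.0330 dz 0.0010 yaw -0.023
dx -0.0080 dy -0.0330 dz 0.0010 yaw -0.023
dx -0.0070 dy -0.0340 dz 0.0010 yaw -0.023
dx -0.0070 dy -0.0340 dz 0.0010 yaw -0.022
dx -0.0060 dy -0.0340 dz 0.0010 yaw -0.023
dx -0.0050 dy -0.0340 dz 0.0010 yaw -0.022
dx -0.0040 dy -0.0340 dz 0.0010 yaw -0.023
dx -0.0030 dy -0.0340 dz 0.0010 yaw -0.022
dx -0.0030 dy -0.0340 dz 0.0010 yaw -0.023
dx -0.0020 dy -0.0340 dz 0.0010 yaw -0.022
dx -0.0010 dy -0.0340 dz 0.0000 yaw -0.023
dx -0.0000 dy -0.0340 dz 0.0010 yaw -0.022
```

Call:
carry_out(
  moves=[
    {"jaw":0,"dx":-0.009,"dy":-0.033,"dz":0.001,"yaw":-0.023},
    {"jaw":0,"dx":-0.008,"dy":-0.033,"dz":0.001,"yaw":-0.023},
    {"jaw":0,"dx":-0.007,"dy":-0.034,"dz":0.001,"yaw":-0.023},
    {"jaw":0,"dx":-0.007,"dy":-0.034,"dz":0.001,"yaw":-0.022},
    {"jaw":0,"dx":-0.006,"dy":-0.034,"dz":0.001,"yaw":-0.023},
    {"jaw":0,"dx":-0.005,"dy":-0.034,"dz":0.001,"yaw":-0.022},
    {"jaw":0,"dx":-0.004,"dy":-0.034,"dz":0.001,"yaw":-0.023},
    {"jaw":0,"dx":-0.003,"dy":-0.034,"dz":0.001,"yaw":-0.022},
  ],
)

```text
t: 4.15
tool_pos: [0.4977, -0.0337, 0.1865]
orientation: [-3.141, -0.034, 0.004]
force: [0.4, 0.1, -1.3]
opening: 0.0122
gripper_force: 25.0
```

Call:
carry_out(
  moves=[
    {"jaw":0,"dx":-0.003,"dy":-0.034,"dz":0.001,"yaw":-0.023},
    {"jaw":0,"dx":-0.002,"dy":-0.034,"dz":0.001,"yaw":-0.022},
    {"jaw":0,"dx":-0.001,"dy":-0.034,"dz":0,"yaw":-0.023},
    {"jaw":0,"dx":0,"dy":-0.034,"dz":0.001,"yaw":-0.022},
    {"jaw":0,"dx":0,"dy":0,"dz":0,"yaw":0},
  ],
)

```text
t: 4.78
tool_pos: [0.4841, 0.1024, 0.1836]
orientation: [-3.136, -0.179, 0.005]
force: [0.4, -1.2, -0.7]
opening: 0.0122
gripper_force: 25.0
```

Run:
```python
from h import *
R,t,th,_=jigpose(None); P=t+R@[-.0007,.008]
plan([*P,.1],.111,4,.0005)
```

```text
at [0.4841 0.1024 0.1836] xang 0.1139 tilt -1.0 F [ 0.4 -1.2 -0.7] op 0.012206807390506664 t 4.775
dx 0.0005 dy 0.0010 dz 0.0210 yaw 0.001
dx 0.0005 dy 0.0010 dz 0.0210 yaw 0.001
dx 0.0005 dy 0.0005 dz 0.0210 yaw 0.000
dx 0.0010 dy 0.0010 dz 0.0205 yaw 0.001
```

Call:
carry_out(
  moves=[
    {"jaw":0,"dx":0.0005,"dy":0.001,"dz":0.022,"yaw":0.001},
    {"jaw":0,"dx":0.0005,"dy":0.001,"dz":0.022,"yaw":0.001},
    {"jaw":0,"dx":0.0005,"dy":0.001,"dz":0.022,"yaw":0},
    {"jaw":0,"dx":0.001,"dy":0.0005,"dz":0.022,"yaw":0.001},
    {"jaw":0,"dx":0,"dy":0,"dz":0,"yaw":0},
  ],
)

```text
t: 5.4
tool_pos: [0.4861, 0.0963, 0.0946]
orientation: [3.137, 0.168, -0.009]
force: [0.2, -0.5, -0.4]
opening: 0.0118
gripper_force: 25.0
```

Run:
```python
from h import *
R,t,th,_=jigpose(None); P=t+R@[-.0007,.008]
plan([*P,.055],.111,1,.0005)
save('side','s2.png');save('top','t2.png')
a=cv2.imread('pics/s2.png')[170:300,260:390];b=cv2.imread('pics/t2.png')[165:265,270:370]
f=lambda x:cv2.resize(x,(400,400),interpolation=2)
cv2.imwrite('pics/c2.png',np.hstack([f(a),f(b)]))
```

```text
at [0.4861 0.0963 0.0946] xang 0.1069 tilt -0.99998 F [ 0.2 -0.5 -0.4] op 0.011808896985070748 t 5.4
dx 0.0010 dy -0.0030 dz 0.0395 yaw -0.004
```

View pics/c2.png

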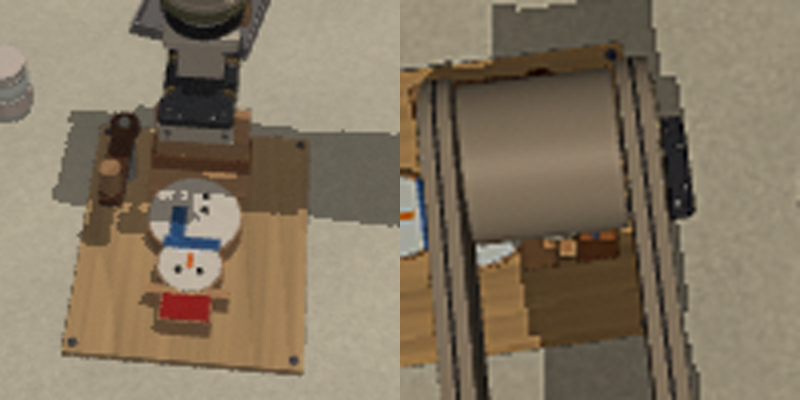

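The side view shows the held spacer above the gap, with its right end at crop (250,120), roughly centred on the bar. I'll correct the 3 mm y error and let it settle.

Call:
carry_out(
  moves=[
    {"jaw":0,"dx":0.001,"dy":-0.003,"dz":0.005,"yaw":-0.004},
    {"jaw":0,"dx":0,"dy":0,"dz":0,"yaw":0},
    {"jaw":0,"dx":0,"dy":0,"dz":0,"yaw":0},
    {"jaw":0,"dx":0,"dy":0,"dz":0,"yaw":0},
  ],
)

```text
t: 6.0
tool_pos: [0.4892, 0.1005, 0.0929]
orientation: [-3.137, -0.176, -0.001]
force: [-0.3, 1.1, -0.1]
opening: 0.0119
gripper_force: 25.0
```

Run:
```python
from h import *
R,t,th,_=jigpose(None); P=t+R@[-.0007,.008]
plan([*P,.055],.111,1,.0005)
```

```text
at [0.4892 0.1005 0.0929] xang 0.112 tilt -1.0 F [-0.3  1.1 -0.1] op 0.011890933442842396 t 6.0
dx -0.0025 dy 0.0010 dz 0.0380 yaw 0.001
```

Call:
carry_out(
  moves=[
    {"jaw":0,"dx":-0.001,"dy":0.0005,"dz":0.004,"yaw":0},
    {"jaw":0,"dx":0,"dy":0,"dz":0.004,"yaw":0},
    {"jaw":0,"dx":0,"dy":0,"dz":0.003,"yaw":0},
    {"jaw":0,"dx":0,"dy":0,"dz":0,"yaw":0},
  ],
)

```text
t: 6.5
tool_pos: [0.4878, 0.0998, 0.0812]
orientation: [3.137, 0.176, -0.001]
force: [-0.7, 0.2, -0.1]
opening: 0.0118
gripper_force: 25.0
```

Call:
carry_out(
  moves=[
    {"jaw":0,"dx":0,"dy":0,"dz":0.002,"yaw":0},
    {"jaw":0,"dx":0,"dy":0,"dz":0.002,"yaw":0},
  ],
)

```text
t: 6.75
tool_pos: [0.4882, 0.0999, 0.0776]
orientation: [-3.137, -0.176, -0.0]
force: [-0.5, -0.2, -0.6]
opening: 0.0117
gripper_force: 25.0
```

No contact so far, so I'll go on in small steps.

Call:
carry_out(
  moves=[
    {"jaw":0,"dx":0,"dy":0,"dz":0.002,"yaw":0},
    {"jaw":0,"dx":0,"dy":0,"dz":0.002,"yaw":0},
  ],
)

```text
t: 7.0
tool_pos: [0.4881, 0.0999, 0.0735]
orientation: [3.137, 0.176, -0.0]
force: [-0.3, -0.1, -0.4]
opening: 0.012
gripper_force: 25.0
```

Call:
carry_out(
  moves=[
    {"jaw":0,"dx":0,"dy":0,"dz":0.002,"yaw":0},
    {"jaw":0,"dx":0,"dy":0,"dz":0.002,"yaw":0},
  ],
)

```text
t: 7.25
tool_pos: [0.4881, 0.0999, 0.0695]
orientation: [-3.137, -0.175, 0.0]
force: [0.1, -0.1, -0.4]
opening: 0.012
gripper_force: 25.0
```

It's inside the gap without contact. I'll probe sideways gently to confirm the gap width.

Call:
carry_out(
  moves=[
    {"jaw":0,"dx":0,"dy":0.001,"dz":0,"yaw":0},
    {"jaw":0,"dx":0,"dy":0,"dz":0,"yaw":0},
  ],
)

```text
t: 7.5
tool_pos: [0.4879, 0.0992, 0.0694]
orientation: [-3.136, -0.175, 0.001]
force: [-0.1, 3.5, -1.7]
opening: 0.0119
gripper_force: 25.0
```

Call:
carry_out(
  moves=[
    {"jaw":0,"dx":0,"dy":0.001,"dz":0,"yaw":0},
    {"jaw":0,"dx":0,"dy":0,"dz":0,"yaw":0},
  ],
)

```text
t: 7.75
tool_pos: [0.488, 0.099, 0.0695]
orientation: [-3.135, -0.175, 0.001]
force: [-1.1, 6.8, -2.0]
opening: 0.0119
gripper_force: 25.0
```

Call:
carry_out(
  moves=[
    {"jaw":0,"dx":0,"dy":-0.003,"dz":0,"yaw":0},
    {"jaw":0,"dx":0,"dy":0,"dz":0,"yaw":0},
  ],
)

```text
t: 8.0
tool_pos: [0.4883, 0.1007, 0.0699]
orientation: [3.136, 0.176, 0.001]
force: [-0.3, 0.2, -1.4]
opening: 0.0116
gripper_force: 25.0
```

Call:
carry_out(
  moves=[
    {"jaw":0,"dx":0,"dy":-0.001,"dz":0,"yaw":0},
    {"jaw":0,"dx":0,"dy":0,"dz":0,"yaw":0},
  ],
)

```text
t: 8.25
tool_pos: [0.488, 0.1018, 0.0697]
orientation: [3.137, 0.175, 0.0]
force: [-1.0, 0.6, -1.2]
opening: 0.0122
gripper_force: 25.0
```

Call:
carry_out(
  moves=[
    {"jaw":0,"dx":0,"dy":-0.001,"dz":0,"yaw":0},
    {"jaw":0,"dx":0,"dy":0,"dz":0,"yaw":0},
  ],
)

```text
t: 8.5
tool_pos: [0.4879, 0.1021, 0.0697]
orientation: [3.135, 0.175, 0.0]
force: [-0.0, -5.4, 0.4]
opening: 0.0122
gripper_force: 25.0
```

Call:
carry_out(
  moves=[
    {"jaw":0,"dx":0,"dy":-0.001,"dz":0,"yaw":0},
    {"jaw":0,"dx":0,"dy":0,"dz":0,"yaw":0},
  ],
)

```text
t: 8.75
tool_pos: [0.4879, 0.1023, 0.0697]
orientation: [3.134, 0.175, 0.0]
force: [0.5, -8.5, -0.2]
opening: 0.012
gripper_force: 25.0
```

Call:
carry_out(
  moves=[
    {"jaw":0,"dx":0,"dy":-0.001,"dz":0,"yaw":0},
    {"jaw":0,"dx":0,"dy":0,"dz":0,"yaw":0},
  ],
)

```text
t: 9.0
tool_pos: [0.4879, 0.1026, 0.0698]
orientation: [3.133, 0.175, 0.0]
force: [0.3, -12.3, 1.2]
opening: 0.0119
gripper_force: 25.0
```

The play is about 2.7 mm, so the gap is about 14.7 mm and the thin spacer is the right one. I'll centre it and seat it.

Call:
carry_out(
  moves=[
    {"jaw":0,"dx":0,"dy":0.004,"dz":0,"yaw":0},
    {"jaw":0,"dx":0,"dy":0,"dz":0,"yaw":0},
    {"jaw":0,"dx":0,"dy":0,"dz":0.004,"yaw":0},
    {"jaw":0,"dx":0,"dy":0,"dz":0.004,"yaw":0},
    {"jaw":0,"dx":0,"dy":0,"dz":0.004,"yaw":0},
    {"jaw":0,"dx":0,"dy":0,"dz":0,"yaw":0},
  ],
)

```text
t: 9.75
tool_pos: [0.4875, 0.1009, 0.057]
orientation: [-3.137, -0.176, 0.002]
force: [0.0, -1.0, -0.7]
opening: 0.0119
gripper_force: 25.0
```

Call:
carry_out(
  moves=[
    {"jaw":0,"dx":0,"dy":0,"dz":0.002,"yaw":0},
    {"jaw":0,"dx":0,"dy":0,"dz":0.002,"yaw":0},
    {"jaw":0,"dx":0,"dy":0,"dz":0,"yaw":0},
  ],
)

```text
t: 10.12
tool_pos: [0.4882, 0.1009, 0.0544]
orientation: [-3.137, -0.176, -0.0]
force: [-3.4, 0.2, 6.7]
opening: 0.0113
gripper_force: 25.0
```

The spacer is seated, with the floor contact felt at the expected height. Next I release it and lift.

Call:
carry_out(
  moves=[
    {"jaw":0.04,"dx":0,"dy":0,"dz":0,"yaw":0},
    {"jaw":0.04,"dx":0,"dy":0,"dz":0,"yaw":0},
    {"jaw":0.04,"dx":0,"dy":0,"dz":0,"yaw":0},
    {"jaw":0.04,"dx":0,"dy":0,"dz":-0.02,"yaw":0},
    {"jaw":0.04,"dx":0,"dy":0,"dz":-0.03,"yaw":0},
    {"jaw":0.06,"dx":0,"dy":0,"dz":-0.04,"yaw":0},
    {"jaw":0.06,"dx":0,"dy":0,"dz":-0.04,"yaw":0},
    {"jaw":0.06,"dx":0,"dy":0,"dz":0,"yaw":0},
  ],
)

```text
t: 11.12
tool_pos: [0.4905, 0.1011, 0.1877]
orientation: [-3.136, -0.175, -0.011]
force: [-0.6, 0.1, -0.5]
opening: 0.0596
gripper_force: 0.0
```

Run:
```python
from h import *
R,t,th,_=jigpose(None)
print('post',t+R@[.0793,.0102],'q',read_state()['q'].round(3))
plan([.559,.194,.18],.111-np.pi/4,6)
save('side','s3.png')
a=cv2.imread('pics/s3.png')[160:300,250:400]
cv2.imwrite('pics/c3.png',cv2.resize(a,None,fx=4,fy=4,interpolation=2))
```

```text
post [0.56619996 0.11042615] q [ 0.101 -0.132  1.807 -0.     1.459  1.56 ]
at [0.4905 0.1011 0.1877] xang 0.1118 tilt -0.99997 F [-0.6  0.1 -0.5] op 0.05955428346700975 t 11.125
dx 0.0130 dy -0.0140 dz 0.0010 yaw 0.131
dx 0.0110 dy -0.0160 dz 0.0010 yaw 0.131
dx 0.0090 dy -0.0170 dz 0.0010 yaw 0.131
dx 0.0070 dy -0.0180 dz 0.0020 yaw 0.131
dx 0.0040 dy -0.0190 dz 0.0010 yaw 0.131
dx 0.0020 dy -0.0190 dz 0.0020 yaw 0.131
```

View pics/c3.png

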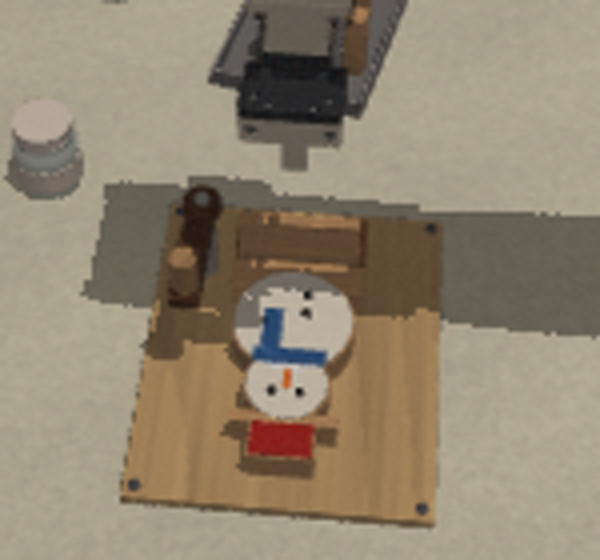

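The spacer stands in the gap at crop (238–362, 240). The knob is at (183,262). The wrist's sixth joint would come too near its limit that way round, so I'll turn the other way to the same jaw line.

Run:
```python
from h import *
plan([.559,.194,.18],.111+3*np.pi/4,16)
```

```text
at [0.4892 0.101  0.1853] xang 0.1118 tilt -0.99999 F [-1.1  0.3 -0.7] op 0.05988563961010471 t 11.175
dx 0.0050 dy -0.0050 dz 0.0000 yaw -0.147
dx 0.0060 dy -0.0050 dz 0.0000 yaw -0.147
dx 0.0060 dy -0.0040 dz 0.0000 yaw -0.147
dx 0.0070 dy -0.0030 dz 0.0000 yaw -0.147
dx 0.0070 dy -0.0020 dz 0.0000 yaw -0.147
dx 0.0070 dy -0.0000 dz 0.0000 yaw -0.147
dx 0.0070 dy 0.0010 dz 0.0010 yaw -0.147
dx 0.0070 dy 0.0020 dz 0.0000 yaw -0.147
dx 0.0070 dy 0.0030 dz 0.0010 yaw -0.147
dx 0.0060 dy 0.0030 dz 0.0000 yaw -0.147
dx 0.0060 dy 0.0040 dz 0.0010 yaw -0.148
dx 0.0050 dy 0.0050 dz 0.0000 yaw -0.147
dx 0.0040 dy 0.0060 dz 0.0010 yaw -0.148
dx 0.0030 dy 0.0070 dz 0.0000 yaw -0.147
dx 0.0030 dy 0.0070 dz 0.0010 yaw -0.148
dx 0.0010 dy 0.0070 dz 0.0000 yaw -0.147
```

Call:
carry_out(
  moves=[
    {"jaw":0.06,"dx":0.005,"dy":-0.005,"dz":0,"yaw":-0.147},
    {"jaw":0.06,"dx":0.006,"dy":-0.005,"dz":0,"yaw":-0.147},
    {"jaw":0.06,"dx":0.006,"dy":-0.004,"dz":0,"yaw":-0.147},
    {"jaw":0.06,"dx":0.007,"dy":-0.003,"dz":0,"yaw":-0.147},
    {"jaw":0.06,"dx":0.007,"dy":-0.002,"dz":0,"yaw":-0.147},
    {"jaw":0.06,"dx":0.007,"dy":0,"dz":0,"yaw":-0.147},
    {"jaw":0.06,"dx":0.007,"dy":0.001,"dz":0.001,"yaw":-0.147},
    {"jaw":0.06,"dx":0.007,"dy":0.002,"dz":0,"yaw":-0.147},
  ],
)

```text
t: 12.18
tool_pos: [0.5224, 0.1471, 0.1804]
orientation: [-2.507, -1.891, 0.004]
force: [0.2, -0.4, -0.6]
opening: 0.06
gripper_force: 0.0
```

Call:
carry_out(
  moves=[
    {"jaw":0.06,"dx":0.007,"dy":0.003,"dz":0.001,"yaw":-0.147},
    {"jaw":0.06,"dx":0.006,"dy":0.003,"dz":0,"yaw":-0.147},
    {"jaw":0.06,"dx":0.006,"dy":0.004,"dz":0.001,"yaw":-0.148},
    {"jaw":0.06,"dx":0.005,"dy":0.005,"dz":0,"yaw":-0.147},
    {"jaw":0.06,"dx":0.004,"dy":0.006,"dz":0.001,"yaw":-0.148},
    {"jaw":0.06,"dx":0.003,"dy":0.007,"dz":0,"yaw":-0.147},
    {"jaw":0.06,"dx":0.003,"dy":0.007,"dz":0.001,"yaw":-0.148},
    {"jaw":0.06,"dx":0.001,"dy":0.007,"dz":0,"yaw":-0.147},
  ],
)

```text
t: 13.18
tool_pos: [0.5571, 0.1936, 0.1762]
orientation: [-1.032, -2.964, 0.003]
force: [-0.8, 0.0, -0.9]
opening: 0.0599
gripper_force: 0.0
```

Call:
carry_out(
  moves=[
    {"jaw":0.06,"dx":0,"dy":0,"dz":0,"yaw":0},
    {"jaw":0.06,"dx":0,"dy":0,"dz":0,"yaw":0},
  ],
)

```text
t: 13.42
tool_pos: [0.5574, 0.1934, 0.1775]
orientation: [-1.044, -2.961, 0.002]
force: [-0.6, -0.8, 0.0]
opening: 0.06
gripper_force: 0.0
```

Run:
```python
from h import *
plan([.559,.194,.115],.111+3*np.pi/4,4)
```

```text
at [0.5574 0.1934 0.1775] xang 2.4636 tilt -1.0 F [-0.6 -0.8  0. ] op 0.059954367552736844 t 13.425
dx -0.0000 dy 0.0000 dz 0.0160 yaw -0.001
dx -0.0000 dy 0.0000 dz 0.0160 yaw -0.001
dx -0.0000 dy 0.0010 dz 0.0150 yaw -0.001
dx -0.0010 dy 0.0000 dz 0.0160 yaw -0.001
```

Call:
carry_out(
  moves=[
    {"jaw":0.06,"dx":0,"dy":0.001,"dz":0.016,"yaw":0},
    {"jaw":0.06,"dx":0,"dy":0,"dz":0.016,"yaw":0},
    {"jaw":0.06,"dx":0,"dy":0,"dz":0.016,"yaw":0},
    {"jaw":0.06,"dx":0,"dy":0,"dz":0.014,"yaw":0},
    {"jaw":0.028,"dx":0,"dy":0,"dz":0,"yaw":0},
    {"jaw":0.028,"dx":0,"dy":0,"dz":0,"yaw":0},
    {"jaw":0.028,"dx":0,"dy":0,"dz":0,"yaw":0},
    {"jaw":0.028,"dx":0,"dy":0,"dz":0,"yaw":0},
  ],
)

```text
t: 14.42
tool_pos: [0.5592, 0.1946, 0.1174]
orientation: [1.04, 2.964, 0.001]
force: [0.4, -0.9, 0.5]
opening: 0.029
gripper_force: 0.0
```

Run:
```python
from h import *
R,t,th,_=jigpose(None);t=t+R@[-.0007,.0015]
s=read_state();p=s['tool_pos'][:2];M=Ro.from_rotvec(s['orientation']).as_matrix()
j=(p-t)@R;print(s['tool_pos'],j,s['opening'],s['gripper_force'],s['force'])
q0=np.arctan2(j[1]-.009,.08-j[0]);r=np.hypot(j[1]-.009,.08-j[0]);print(q0,r)
cur=p.copy()
for k,q in enumerate(np.linspace(q0,-.04,17)[1:]):
    w=t+R@[.08-.085*np.cos(q),.009+.085*np.sin(q)]
    l=np.round(M.T@np.r_[w-cur,0],3);l[2]=0;cur=cur+(M@l)[:2];print(k,l[:2])
```

```text
[0.55915123 0.1946182  0.1173782 ] [0.08248333 0.0931501 ] 0.028997994558225375 0.0 [ 0.37543957 -0.87796544  0.48147918]
1.6002984535357343 0.08418673385830984
0 [ 0.007 -0.006]
1 [ 0.005 -0.007]
2 [ 0.005 -0.007]
3 [ 0.003 -0.008]
4 [ 0.003 -0.008]
5 [ 0.002 -0.008]
6 [ 0.002 -0.009]
7 [ 0.    -0.009]
8 [-0.    -0.008]
9 [-0.002 -0.009]
10 [-0.002 -0.008]
11 [-0.003 -0.009]
12 [-0.004 -0.007]
13 [-0.005 -0.008]
14 [-0.005 -0.007]
15 [-0.006 -0.006]
```

Call:
carry_out(
  moves=[
    {"jaw":0.028,"dx":0.007,"dy":-0.006,"dz":0,"yaw":0},
    {"jaw":0.028,"dx":0.005,"dy":-0.007,"dz":0,"yaw":0},
    {"jaw":0.028,"dx":0.005,"dy":-0.007,"dz":0,"yaw":0},
    {"jaw":0.028,"dx":0.003,"dy":-0.008,"dz":0,"yaw":0},
    {"jaw":0.028,"dx":0.003,"dy":-0.008,"dz":0,"yaw":0},
    {"jaw":0.028,"dx":0.002,"dy":-0.008,"dz":0,"yaw":0},
    {"jaw":0.028,"dx":0.002,"dy":-0.009,"dz":0,"yaw":0},
    {"jaw":0.028,"dx":0,"dy":-0.009,"dz":0,"yaw":0},
  ],
)

```text
t: 15.42
tool_pos: [0.4984, 0.1623, 0.1166]
orientation: [-1.04, -2.964, 0.0]
force: [0.2, 1.6, 0.0]
opening: 0.0282
gripper_force: 0.5
```

Call:
carry_out(
  moves=[
    {"jaw":0.028,"dx":0,"dy":-0.008,"dz":0,"yaw":0},
    {"jaw":0.028,"dx":-0.002,"dy":-0.009,"dz":0,"yaw":0},
    {"jaw":0.028,"dx":-0.002,"dy":-0.008,"dz":0,"yaw":0},
    {"jaw":0.028,"dx":-0.003,"dy":-0.009,"dz":0,"yaw":0},
    {"jaw":0.028,"dx":-0.004,"dy":-0.007,"dz":0,"yaw":0},
    {"jaw":0.028,"dx":-0.005,"dy":-0.008,"dz":0,"yaw":0},
    {"jaw":0.028,"dx":-0.005,"dy":-0.007,"dz":0,"yaw":0},
    {"jaw":0.028,"dx":-0.006,"dy":-0.006,"dz":0,"yaw":0},
  ],
)

```text
t: 16.42
tool_pos: [0.4813, 0.098, 0.1167]
orientation: [-1.04, -2.964, -0.003]
force: [0.8, 26.2, 0.0]
opening: 0.0281
gripper_force: 10.9
```

Run:
```python
from h import *
R,t,th,_=jigpose(None);t=t+R@[-.0007,.0015]
s=read_state();print((s['tool_pos'][:2]-t)@R,s['force'])
save('side','s4.png')
a=cv2.imread('pics/s4.png')[160:300,250:400]
cv2.imwrite('pics/c4.png',cv2.resize(a,None,fx=4,fy=4,interpolation=2))
```

```text
[-0.005798    0.00589519] [ 0.75422755 26.19925604  0.03686881]
```

View pics/c4.png

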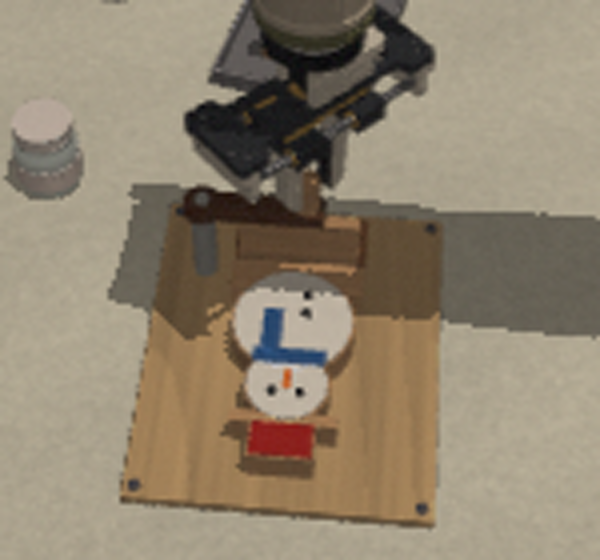

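The keeper arm lies along the bar over the spacer, from (200,205) to (325,210), and pushes 26 N on its stop. I'll relieve that, open the jaws and lift.

Call:
carry_out(
  moves=[
    {"jaw":0.028,"dx":0.002,"dy":0.002,"dz":0,"yaw":0},
    {"jaw":0.05,"dx":0,"dy":0,"dz":0,"yaw":0},
    {"jaw":0.05,"dx":0,"dy":0,"dz":0,"yaw":0},
    {"jaw":0.05,"dx":0,"dy":0,"dz":0,"yaw":0},
    {"jaw":0.05,"dx":0,"dy":0,"dz":-0.02,"yaw":0},
    {"jaw":0.05,"dx":0,"dy":0,"dz":-0.03,"yaw":0},
    {"jaw":0.05,"dx":0,"dy":0,"dz":-0.04,"yaw":0},
    {"jaw":0.05,"dx":0,"dy":0,"dz":-0.04,"yaw":0},
  ],
)

```text
t: 17.48
tool_pos: [0.4807, 0.1004, 0.2477]
orientation: [-1.04, -2.964, 0.0]
force: [0.4, 0.5, 0.0]
opening: 0.0502
gripper_force: 0.0
```

Call:
carry_out(
  moves=[
    {"jaw":0.05,"dx":0,"dy":0,"dz":0,"yaw":0},
    {"jaw":0.05,"dx":0,"dy":0,"dz":0,"yaw":0},
    {"jaw":0.05,"dx":0,"dy":0,"dz":0,"yaw":0},
  ],
)

```text
t: 17.85
tool_pos: [0.4801, 0.1003, 0.245]
orientation: [-1.039, -2.962, 0.002]
force: [-1.3, -1.1, -0.8]
opening: 0.0501
gripper_force: 0.0
```

Run:
```python
from h import *
save('side','s5.png')
a=cv2.imread('pics/s5.png')[90:290,240:400]
cv2.imwrite('pics/c5.png',cv2.resize(a,None,fx=3,fy=3,interpolation=2))
```

```text
(no output)
```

View pics/c5.png

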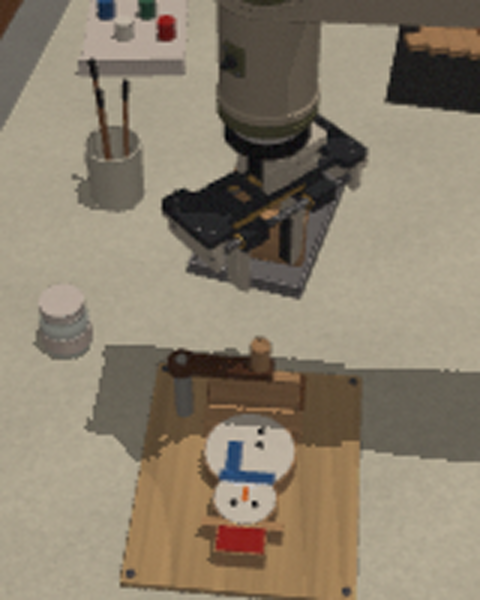

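The keeper is closed, with the knob at (260,355), and the spacer is seated below it. The gripper is clear and the bystanders haven't moved.

```bash
python3 -c "
from plant import close_job
print(close_job())"
```

```text
the job is handed in; nothing more can be done
None
```

The job is handed in: the thin spacer stands seated in the gap (about 14.7 mm wide by probing), the keeper is closed over it, and the other two spacers were left in the tray; the hand-in gave no verdict.

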